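# Centre the electron gun cartridge on its alignment pedestal

### The arm

A 6-joint arm with a two-finger parallel gripper is mounted at the origin on the work surface. World frame = base frame: x ahead of the robot, y to its left, z up, the work surface at z = 0. Lengths are in mm, angles in rad, forces in N, time in s.
With the tool pointing down it reaches from about 350 to 975 mm from the base axis. Payload 7.1 kg.
Tool frame: the origin (TCP) lies on the centre line of the jaws, within the pads' length; the fingertips stand 8 mm ahead of it and the grasp point (between the pads) lies 11 mm behind it; z points along the fingers, x is the direction in which the jaws open and shut, and the axes are right-handed (so a half turn about z gives the same grasp; the last joint's range is limited). The gripper opens to 88 mm and grips with 3 to 60 N. Pads are 20 mm wide; open, the fingers measure 115 mm over their backs; the gripper's body (75 mm by 178 mm) begins 61 mm behind the grasp point.
Start: joints at [-1.289, 0.423, 1.63, -0, 1.089, -0.019], TCP at [185.196, -596.915, 203.075] pointing down, gripper open.
Joint ranges: [-3, 3], [-0.9, 2.11], [0.09, 2.58], [-1.31, 4.45], [0.11, 2.69], [-2.54, 2.54]. Speed limits (rad/s): [2.39, 2.39, 3.01, 3.14, 3.14, 3.14].

### API

Orientations are given as a rotation vector (axis times angle).
In Python, from workcell import ctrl gives the robot as it stands.
- The arm moves only by the shell command python3 -m handwheel 'ROWS'. ROWS is JSON, a list of rows, each a list of 3 entries, a list of its own where there are three numbers: the turn, a rotation vector about the tool's x, y, z in rad, then the shift along the tool's x, y, z in mm, then the opening, from 0 (shut) to 1 (fully open). In form: [[[ax, ay, az], [tx, ty, tz], jaw], ...]. A call has exactly 10 rows; each row shifts and turns the pose as measured when the row begins, along the tool's axes as they then stand; what a row does not reach is not made up. A row lasts 1/12 s, in which the tool goes at most 41.7 mm and 7.16 degrees, less where a joint would pass 70% of its speed; a pose out of reach is approached as far as the arm can. A call with a gripper value outside its range is refused whole. The fingers move at their own pace and stop on an object; the grip force is fixed at half the most. Time passes only in rows, so rows that do not move let the fingers close, or fill a call up. It gives the time, the measured TCP pose, the force and the opening at its end, in the units of the state.
- ctrl.get_obs(): the state, without advancing time (a new reading comes with each control period).
- ctrl.get_image(name): name is "scene" or "top" or "wrist"; returns a dict with "pixels" (480x640x3 uint8, red, green, blue), "camera_matrix" (3x3 intrinsics, pixels), "dist" ([k1, k2, p1, p2, k3] as OpenCV has them; the pictures are not rectified), "rvec" (rotation vector, rad) and "tvec" (3), from world to camera coordinates, as OpenCV has them. Camera axes: x right, y down, z forward; pixel columns grow to the right and rows downward; lengths in mm; the calibration is good to about 2 mm. A picture is of the moment at which its call begins. There is no depth.
- ctrl.close_job(): hands the job in, once; it reports no verdict.
Trained networks look in a picture, given as the dict that the camera call returned (one of the last four; its "shot" number tells which), for a name from the list of things; names that differ only in an ending like _2 or _b are one class to them, and where a whole thing is asked for, a point or a joint stands for the part that bears it (a point fixed in the world has none). Each returns a list of dicts, best first, with "score" (0 to 1); they miss things now and then, are a little off and sometimes report something else, mostly with a low value. They report only what shows in the picture. A call takes as long as a camera call. They do not tell look-alikes from the thing itself.
- ctrl.look_for(picture, query): "position" ([x, y, z] in mm, in the coordinates of the camera as it stood for that picture, good to about 4 mm: the middle of the surface that is visible of it).
- ctrl.spot_point(picture, query): "position" ([x, y, z] in mm, in the coordinates of the camera as it stood for that picture, good to about 4 mm: a listed point, or the origin of a listed thing).
The state is a dict: "t": time; "qpos": joint angles; "qvel": joint speeds; "joint_torque": joint torques, N m; "ee_pos": TCP position; "orientation": TCP orientation; "ft_force": force on the tool from outside, world axes, zero at the start; "moment": the same for the moment, N m; "width": finger opening in mm.
Only numpy, scipy, OpenCV 4.12 (cv2) and the standard library are available. Lean on these libraries where they do the work, as an engineer would, in place of code of your own. Each camera call takes 0.05 s, during which the arm holds its last target.

### The job

The top-heavy electron gun cartridge stands off centre on the little round pedestal. Nudge it low on its brass flange with light taps from the outside of your fingers until it stands upright in the middle of the dark circle, the flange wholly inside the circle, then draw back. Do not put the fingers astride it, grip it, lift it, hit it hard, tip it or knock it off, and leave the other things on the mat where they are.

Things in the scene. Friction and masses are not known exactly. Their poses are not given: they have to be found in the camera images.
- gun_center (a point): Electron gun cartridge: loose, upright, top-heavy round part, 68 mm tall, 0.16 to 0.25 kg. From below: dark standing foot 24 mm across, 4 mm high; brass flange 36 mm across, from 4 to 12 mm up (its widest part); white ribbed neck 25 mm across to 40 mm; steel cap 28 mm across to 68 mm, a dark hole in its top. This point: on its axis, 34 mm above its underside; z up.
- ring_center (a point): Centre of the pedestal's top face, at that face's height. The face is a fixed light grey disc 96 mm across with a thin flush dark circle marked about this centre, 46 mm inner and 52 mm outer diameter. The cartridge starts upright on the disc, 17 to 25 mm off this centre in any direction. z is up; x and y directions mean nothing.
- pedestal: The fixed pedestal, 40 mm tall on the 3 mm mat: dark round base 120 mm across, 10 mm high; aluminium stem 60 mm across; top disc 96 mm across, 8 mm thick. Origin at the centre of its underside.
- gun: The same cartridge; origin at the centre of its underside, z up along its axis. It slides on the pedestal when pushed slowly on the edge of the flange (about 1 to 2 N) and rocks or topples when pushed higher up or hit fast.
- multimeter: Bystander, to be left alone: dark green multimeter lying flat, 150 x 75 x 40 mm; loose on the mat; origin at the centre of its underside.
- bottle: Bystander, to be left alone: blue closed plastic bottle, 52 mm across, 115 mm tall; loose on the mat; origin at the centre of its underside.
- jar: Bystander, to be left alone: small amber jar, 48 mm across, 45 mm tall; loose on the mat; origin at the centre of its underside.
- screwdriver: Bystander, to be left alone: screwdriver with a red handle, 150 mm long, lying on the mat; the origin lies under the middle of its length; loose on the mat.
- spacer: Bystander, to be left alone: loose brass ring, 40 mm across, 14 mm high; loose on the mat; origin at the centre of its underside.
- stub_box: Bystander, to be left alone: small open box of aluminium specimen stubs, 80 x 60 x 22 mm; loose on the mat; origin at the centre of its underside.
Things that resemble listed ones, but are neither listed nor needed, are in the scene too. What is shaped like the gun but green or red is not meant.

How it is judged (in metres and radians):
At the end, for the whole second after the job is handed in: The cartridge stands upright (within 3 degrees) and at rest on the pedestal's top, its axis within 5 mm of the circle's centre (flange wholly inside the dark circle), and every other loose thing on the mat is within 15 mm of where it was (horizontal distance between gun and ring_center below 0.005 m and angle between gun_center's own z axis and vertical below 0.05 rad and z of gun in the frame of ring_center between -0.003 and 0.003 m and linear speed of gun below 0.01 m/s and angular speed of gun below 0.1 rad/s and distance of each of multimeter, bottle, jar, screwdriver, spacer, stub_box from where it was at the start of the episode below 0.015 m); the robot touches nothing.
It fails at once if the cartridge is knocked off the pedestal or tipped by more than 17 degrees (angle between gun_center's own z axis and vertical above 0.3 rad or z of gun_center in the frame of ring_center below 0.022 m).
It fails at once if the cartridge is lifted (its middle rises by 8 mm or more) (z of gun_center in the frame of ring_center above 0.042 m).
It fails at once if the fingers are put astride the cartridge, as for a grasp (horizontal distance between the grasp point and gun_center below 0.016 m and z of the grasp point in the frame of gun_center below 0.03 m).
It fails at once if the cartridge is hit or squeezed with more than 10 N (contact force between gun and the arm above 10 N).
It fails at once if another loose thing on the mat is shifted by more than 15 mm (distance of any of multimeter, bottle, jar, screwdriver, spacer, stub_box from where it was at the start of the episode above 0.015 m).
It also fails if it takes over 48 s, if anything falls off the work surface, if the arm or the gripper's body presses on something with over 40 N, if the wrist force passes 120 N, or if a joint passes its speed limit or range.

## Working session

There is one attempt and no reset: what is moved stays moved. The work goes in short steps, Python scripts to look and compute and a shell command to move; the robot and the scene stay as the last step left them, time stands still between calls to the robot, and variables do not carry over. Pictures are saved under pics/ and viewed, and the job is handed in when it is done.

```bash
mkdir -p pics; ls
python3 - <<'E'
from workcell import ctrl
import cv2,numpy as np
o=ctrl.get_obs()
for k,v in o.items(): print(k,np.round(v,3))
for n in ["scene","top","wrist"]:
    p=ctrl.get_image(n); cv2.imwrite(f"pics/{n}0.png",p["pixels"][:,:,::-1])
    R=cv2.Rodrigues(np.array(p["rvec"],float))[0];t=np.array(p["tvec"],float).ravel()
    print(n,p["shot"],np.round(p["camera_matrix"],1).tolist(),p["dist"],"campos",(-R.T@t).round(1))
    for q in ["gun_center","ring_center","pedestal","gun"]:
        for d in ctrl.spot_point(p,q)[:3]:
            print(q,round(d["score"],2),(R.T@(np.array(d["position"]).ravel()-t)).round(1))
E
```

```text
pics
t 0.0
qpos [-1.289  0.424  1.631  0.     1.089 -0.019]
qvel [ 0.    -0.     0.001  0.001 -0.002 -0.002]
joint_torque [-0.0000e+00 -5.4463e+01 -2.7366e+01  6.4000e-02  2.3000e-02 -0.0000e+00]
ee_pos [ 185.046 -596.38   202.327]
orientation [-2.528e+00  1.863e+00  2.000e-03]
ft_force [-0.669  0.199  1.13 ]
moment [-0.054  0.031 -0.065]
width 87.794
scene 1 [[605.6, 0.0, 321.1], [0.0, 605.6, 235.7], [0.0, 0.0, 1.0]] [-0.16408652  0.          0.          0.          0.        ] campos [1035.9 -196.2  856.2]
gun_center 0.88 [551.  -32.3  77.2]
gun_center 0.86 [534.4  74.6  39.6]
gun_center 0.83 [424.4   7.7  37.2]
ring_center 0.65 [4.656e+02 1.586e+02 3.000e-01]
ring_center 0.57 [552.9 -51.5  40.2]
pedestal 0.73 [546.6 -56.2   2.5]
pedestal 0.61 [551.2 -30.8  40. ]
gun 0.8 [456.3  64.2   3. ]
gun 0.72 [ 651.  -153.3    8.2]
gun 0.69 [535.5  77.5   2.6]
top 2 [[477.4, 0.0, 320.6], [0.0, 477.4, 239.4], [0.0, 0.0, 1.0]] [0.04187252 0.         0.         0.         0.        ] campos [475.5  32.7 799.3]
gun_center 0.9 [452.3  72.2  36.7]
gun_center 0.81 [422.9   3.4  36.4]
gun_center 0.79 [547.6 -36.3  72.6]
ring_center 0.79 [549.2 -56.5  43.9]
pedestal 0.74 [ 5.469e+02 -5.210e+01  3.000e-01]
pedestal 0.54 [ 485.5 -216.3    0.5]
gun 0.86 [427.3   3.2   6.4]
gun 0.78 [536.6  78.2   4. ]
gun 0.63 [543.6 -34.9  39.7]
wrist 3 [[389.6, 0.0, 320.8], [0.0, 389.6, 240.8], [0.0, 0.0, 1.0]] [-0.06056818  0.          0.          0.          0.        ] campos [ 250.3 -577.2  384.7]
```

View pics/scene0.png

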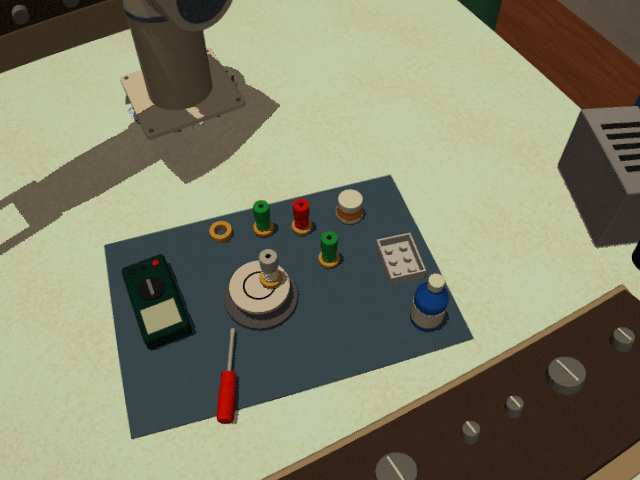

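View pics/top0.png

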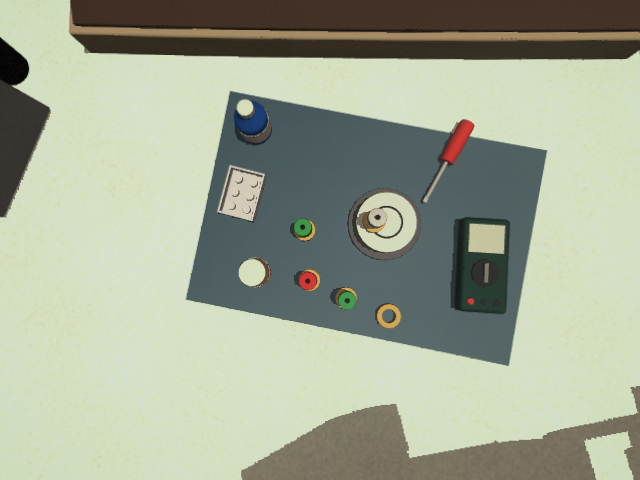

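View pics/wrist0.png

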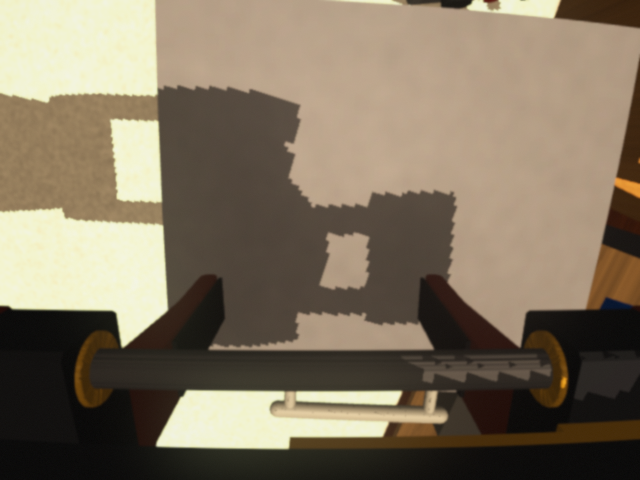

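The scene view shows the target gun (grey cap) at about (269,262), standing on the pedestal at (262,287). In the top view the cap is at (377,216) and the circle is centred near (387,222). The green and red look-alikes are separate. Next I'll measure both more precisely.

```bash
cat > h.py <<'E'
from workcell import ctrl
import cv2,numpy as np
def proj(p,X):
    return cv2.projectPoints(np.array(X,float).reshape(-1,1,3),np.array(p["rvec"],float),np.array(p["tvec"],float),np.array(p["camera_matrix"],float),np.array(p["dist"],float))[0].reshape(-1,2)
def ray(p,uv,z):
    K=np.array(p["camera_matrix"],float);D=np.array(p["dist"],float)
    R=cv2.Rodrigues(np.array(p["rvec"],float))[0];t=np.array(p["tvec"],float).ravel()
    n=cv2.undistortPoints(np.array(uv,float).reshape(-1,1,2),K,D).reshape(-1,2)
    d=np.c_[n,np.ones(len(n))]@R; c=-R.T@t
    return c+d*((z-c[2])/d[:,2])[:,None]
def circ(x,y,z,r,n=90):
    a=np.linspace(0,2*np.pi,n); return np.c_[x+r*np.cos(a),y+r*np.sin(a),a*0+z]
def draw(p,name,ring,gun,w=45,s=9):
    c=proj(p,[[*ring,60]])[0]; x0,y0=int(c[0]-w),int(c[1]-w)
    im=cv2.resize(p["pixels"][y0:y0+int(w*1.6),x0:x0+2*w,::-1],None,fx=s,fy=s,interpolation=cv2.INTER_NEAREST)
    raw=im.copy()
    def cc(x,y,z,r,col):
        q=(proj(p,circ(x,y,z,r))-[x0,y0]+.5)*s
        cv2.polylines(im,[q.astype(np.int32)],True,col,1)
    cc(*ring,43,48,(255,0,255));cc(*ring,43,23,(255,0,0));cc(*ring,43,26,(255,0,0))
    cc(*gun,55,18,(0,255,0));cc(*gun,111,14,(0,0,255));cc(*gun,47,18,(0,200,200))
    cv2.imwrite(name,im); return raw
E
python3 - <<'E'
from h import *
for n in ["top","scene"]:
    p=ctrl.get_image(n); draw(p,f"pics/{n}1.png",(549,-55),(550,-35))
o=ctrl.get_obs(); print(cv2.Rodrigues(np.array(o["orientation"]))[0].round(3))
E
```

```text
[[ 0.296 -0.955 -0.   ]
 [-0.955 -0.296 -0.   ]
 [ 0.     0.    -1.   ]]
```

View pics/top1.png

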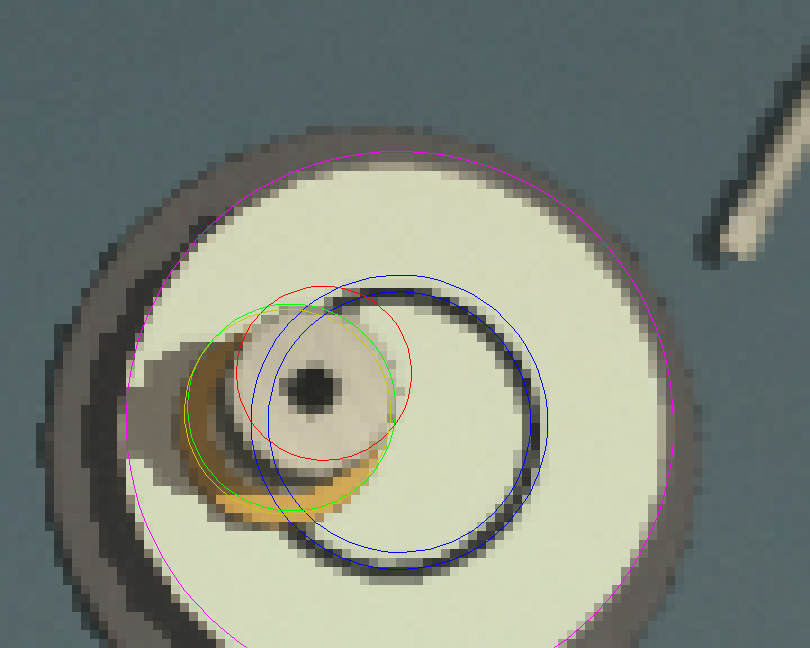

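View pics/scene1.png

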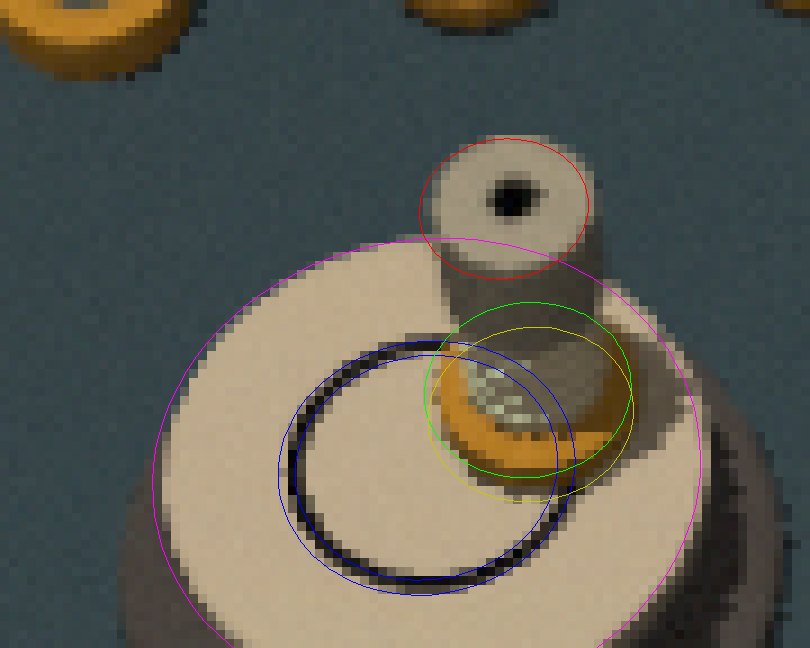

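Overlaying the model on the top view gives the ring at about (546.6, -53.8) and the gun at about (547.7, -33.6), so the push is almost pure -y by about 20 mm. I'll fit both numerically.

```bash
cat >> h.py <<'E'
from scipy.optimize import least_squares
def ringfit(p,g0=(547,-54)):
    # darkest mark pixels between r=20..30 around guess -> robust circle r=24.5
    im=p["pixels"].astype(float).mean(2); c=g0
    H,W=im.shape; u,v=np.meshgrid(np.arange(W),np.arange(H))
    uv=np.c_[u.ravel(),v.ravel()]; q=proj(p,[[*g0,43]])[0]
    m=np.abs(uv-q).max(1)<45; uv=uv[m]; I=im.ravel()[m]
    X=ray(p,uv,43)[:,:2]
    for _ in range(6):
        r=np.hypot(*(X-c).T); k=(np.abs(r-24.5)<5)&(I<90)
        f=least_squares(lambda s:np.hypot(*(X[k]-s).T)-24.5,c,loss="soft_l1",f_scale=.7); c=f.x
    return c,k.sum()
def holefit(p,g):
    im=p["pixels"].astype(float).mean(2); q=proj(p,[[*g,111]])[0]
    v,u=np.mgrid[0:480,0:640]; k=(np.hypot(u-q[0],v-q[1])<5.5)
    w=np.clip(85-im,0,None)*k
    uv=[(u*w).sum()/w.sum(),(v*w).sum()/w.sum()]
    return ray(p,[uv],111)[0][:2],uv
E
python3 - <<'E'
from h import *
for n in ["top","scene"]:
    p=ctrl.get_image(n); r,k=ringfit(p); g,uv=holefit(p,(547.7,-33.7)); g,uv=holefit(p,g)
    print(n,r.round(1),k,g.round(1),np.round(uv,1),"rel",(g-r).round(1))
    draw(p,f"pics/{n}2.png",r,g)
E
```

```text
top [547.  -53.6] 124 [547.4 -33.3] [377.3 216.7] rel [ 0.4 20.4]
scene [548.5 -52.6] 228 [549.1 -32.9] [267.5 255.7] rel [ 0.6 19.7]
```

View pics/top2.png

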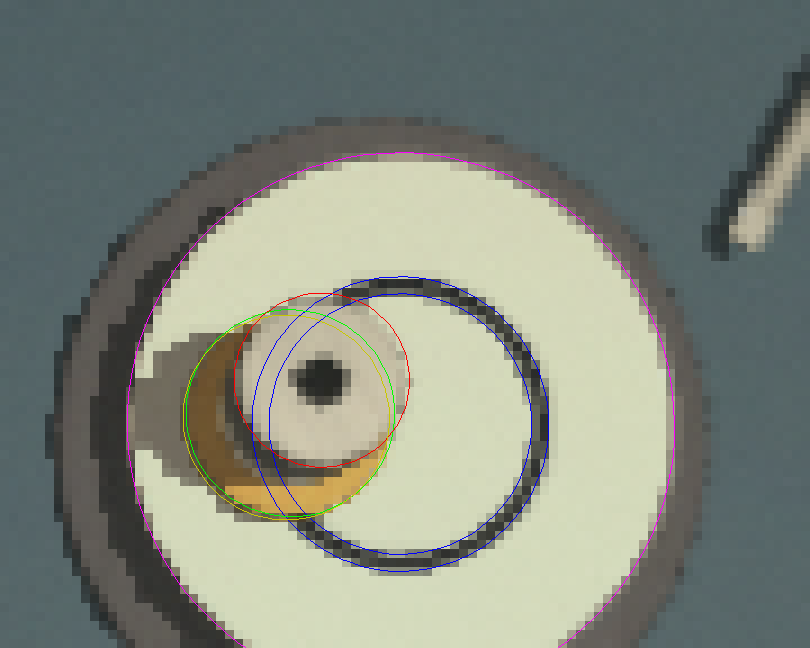

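View pics/scene2.png

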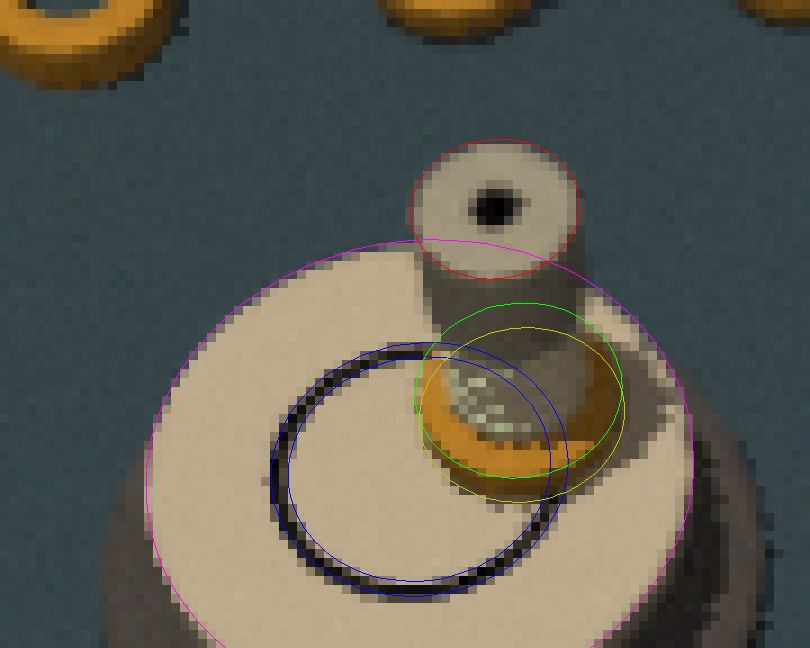

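Both cameras agree: ring at about (547.5, -53.3), gun at about (548, -33.2), offset about (0.5, 20) mm. I'll shut the jaws, turn the tool so its x axis points along -y, and start across at a safe height.

```bash
python3 -m handwheel '[[[0,0,0.1],[0,0,0],0],[[0,0,0.1],[0,0,0],0],[[0,0,0.1],[0,0,0],0],[[0,0,0],[-30,-18,0],0],[[0,0,0],[-30,-18,0],0],[[0,0,0],[-30,-18,0],0],[[0,0,0],[-30,-18,0],0],[[0,0,0],[-30,-18,0],0],[[0,0,0],[-30,-18,0],0],[[0,0,0],[-30,-18,0],0]]'; python3 -c "
from h import *
print(cv2.Rodrigues(np.array(ctrl.get_obs()['orientation']))[0].round(3))"
```

```text
t: 1.78
ee_pos: [315.5, -387.5, 202.6]
orientation: [2.192, -2.247, 0.007]
ft_force: [0.7, 0.4, 0.8]
width: 24.7
[[-0.025 -1.     0.001]
 [-1.     0.025 -0.005]
 [ 0.005 -0.001 -1.   ]]
```

```bash
python3 -m handwheel '[[[0,0,0],[-35,-20,0],0],[[0,0,0],[-35,-20,0],0],[[0,0,0],[-35,-20,0],0],[[0,0,0],[-35,-20,0],0],[[0,0,0],[-35,-20,0],0],[[0,0,0],[-35,-20,0],0],[[0,0,0],[-35,-20,0],0],[[0,0,0],[-35,-20,0],0],[[0,0,0],[-35,-20,0],0],[[0,0,0],[-35,-20,0],0]]'; python3 -c "
from h import *
print(cv2.Rodrigues(np.array(ctrl.get_obs()['orientation']))[0].round(3))"
```

```text
t: 2.62
ee_pos: [530.0, -29.7, 204.0]
orientation: [2.19, -2.252, 0.018]
ft_force: [0.2, -0.9, 0.7]
width: 0.3
[[-0.028 -1.     0.008]
 [-1.     0.028 -0.009]
 [ 0.009 -0.008 -1.   ]]
```

```bash
python3 -m handwheel '[[[0,0,-0.028],[-12,-5,0],0],[[0,0,0],[-12,-5,0],0],[[0,0,0],[-12,-5,0],0],[[0,0,0],[-10,-3,0],0],[[0,0,0],[-4,0,5],0],[[0,0,0],[0,0,10],0],[[0,0,0],[0,0,10],0],[[0,0,0],[0,0,10],0],[[0,0,0],[0,0,0],0],[[0,0,0],[0,0,0],0]]'; python3 -c "
from h import *
print(cv2.Rodrigues(np.array(ctrl.get_obs()['orientation']))[0].round(3))
for n in ['scene','wrist']:
  p=ctrl.get_image(n); cv2.imwrite('pics/%s3.png'%n,p['pixels'][:,:,::-1])
print(ctrl.get_obs()['ee_pos'],cv2.Rodrigues(np.array(ctrl.get_obs()['orientation']))[0].round(3)[:,2])"
```

```text
t: 3.45
ee_pos: [551.9, 28.8, 164.6]
orientation: [-2.231, 2.21, -0.019]
ft_force: [-0.5, -0.6, -0.1]
width: 0.1
[[ 0.009 -1.     0.009]
 [-1.    -0.01  -0.008]
 [ 0.008 -0.009 -1.   ]]
[552.07089561  28.88381587 165.09513624] [ 0.01  -0.008 -1.   ]
```

View pics/scene3.png

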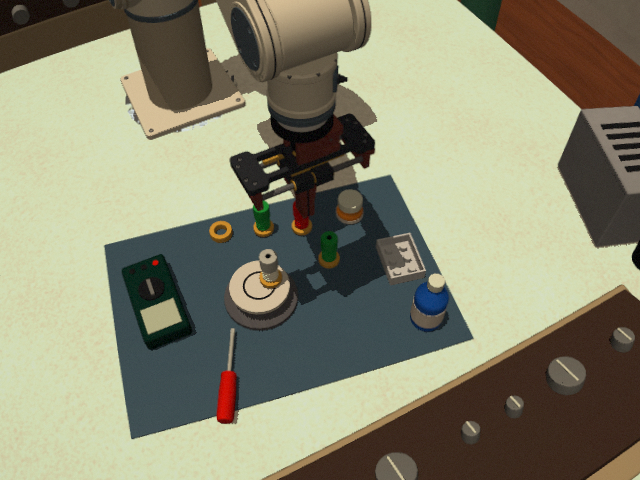

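View pics/wrist3.png

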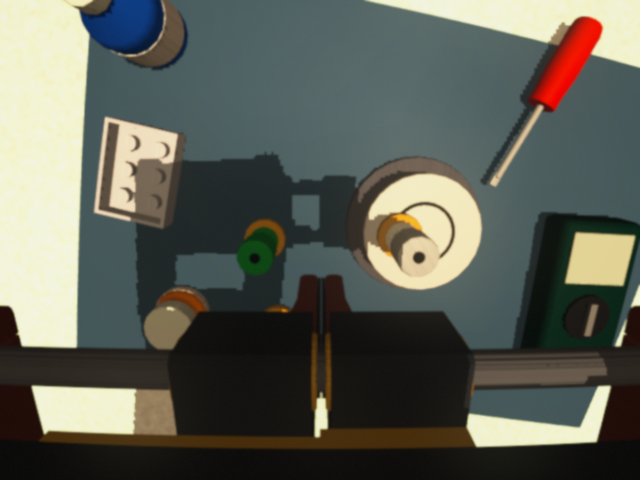

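The wrist view shows the closed fingers at about (322,290) and the gun with its cap hole at (418,257). Nothing is near the descent path. I'll lower beside the gun on its +y side, still clear of it.

```bash
python3 -m handwheel '[[[0,0,0],[5,2,0],0],[[0,0,0],[5,1.5,8],0],[[0,0,0],[0,0,16],0],[[0,0,0],[0,0,16],0],[[0,0,0],[0,0,16],0],[[0,0,0],[0,0,16],0],[[0,0,0],[0,0,12],0],[[0,0,0],[0,0,6],0],[[0,0,0],[0,0,2],0],[[0,0,0],[0,0,0],0]]'; python3 -c "
from h import *
p=ctrl.get_image('wrist'); cv2.imwrite('pics/wrist4.png',p['pixels'][:,:,::-1])
p=ctrl.get_image('scene'); cv2.imwrite('pics/scene4.png',cv2.resize(p['pixels'][150:350,180:400,::-1],None,fx=3,fy=3))
for i in range(2):
  o=ctrl.get_obs();print(o['ee_pos'],cv2.Rodrigues(np.array(o['orientation']))[0].round(3)[:,2],o['ft_force'])"
```

```text
t: 4.38
ee_pos: [551.7, 12.4, 70.9]
orientation: [-2.223, 2.21, -0.03]
ft_force: [-0.1, -0.2, -0.3]
width: 0.3
[552.24358257  12.55821636  71.63657334] [ 0.02  -0.009 -1.   ] [0.04826235 0.64617026 0.83151501]
[552.24358257  12.55821636  71.63657334] [ 0.02  -0.009 -1.   ] [0.04826235 0.64617026 0.83151501]
```

View pics/wrist4.png

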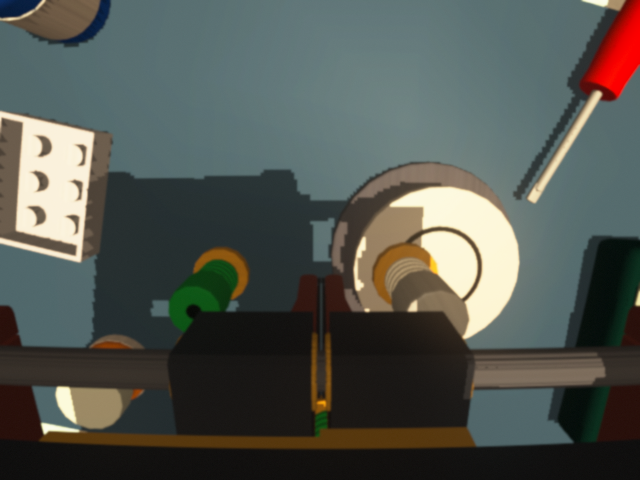

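View pics/scene4.png

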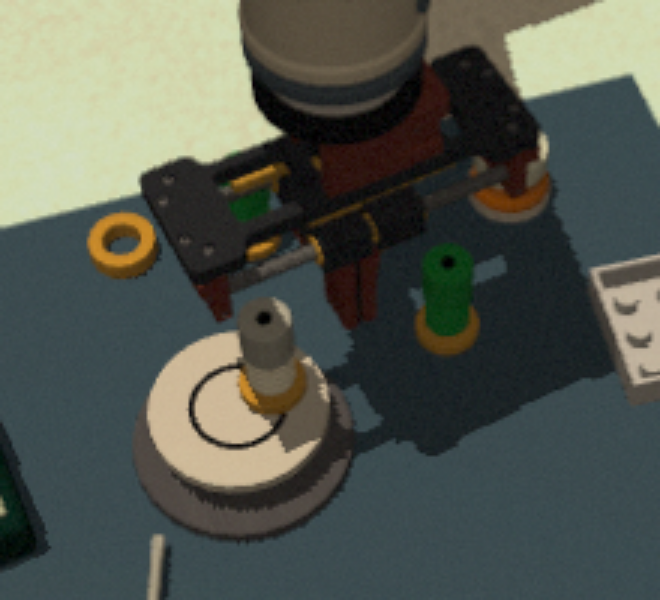

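Everything is clear, and the tool has a slight tilt of about 0.02. I'll level it, come down to flange height (TCP z about 57.5, tips about 49.5) and correct x.

```bash
python3 -m handwheel '[[[-0.01,-0.005,0],[0,2,2],0],[[-0.01,-0.004,0],[0,1.5,3],0],[[0,0,0],[0,0,3],0],[[0,0,0],[0,0,2],0],[[0,0,0],[0,0,1],0],[[0,0,0],[0,0,0],0],[[0,0,0],[0,0,0],0],[[0,0,0],[0,0,0],0],[[0,0,0],[0,0,0],0],[[0,0,0],[0,0,0],0]]'; python3 -c "
from h import *
for i in range(2):
  p=ctrl.get_image('wrist')
  o=ctrl.get_obs();print(o['ee_pos'],cv2.Rodrigues(np.array(o['orientation']))[0].round(3).tolist(),o['ft_force'])"
```

```text
t: 5.32
ee_pos: [550.7, 12.7, 62.3]
orientation: [-2.227, 2.212, -0.002]
ft_force: [0.6, 0.8, 0.0]
width: 0.3
[550.70876021  12.65830984  62.34248432] [[0.007, -1.0, 0.003], [-1.0, -0.007, 0.001], [-0.001, -0.003, -1.0]] [0.02782159 0.03375893 0.77290853]
[550.72866822  12.66160361  62.36739747] [[0.007, -1.0, 0.003], [-1.0, -0.007, 0.001], [-0.001, -0.003, -1.0]] [ 0.15245119 -0.11213394 -1.18397114]
```

```bash
python3 -m handwheel '[[[0,0,0],[0,1,2],0],[[0,0,0],[0,1,2],0],[[0,0,0],[0,0.5,1],0],[[0,0,0],[0,0,0],0],[[0,0,0],[2,0,0],0],[[0,0,0],[2,0,0],0],[[0,0,0],[2,0,0],0],[[0,0,0],[1,0,0],0],[[0,0,0],[0,0,0],0],[[0,0,0],[0,0,0],0]]'; python3 -c "
from h import *
p=ctrl.get_image('wrist'); cv2.imwrite('pics/wrist5.png',cv2.resize(p['pixels'][180:360,260:500,::-1],None,fx=3,fy=3))
p=ctrl.get_image('scene'); cv2.imwrite('pics/scene5.png',cv2.resize(p['pixels'][180:350,180:380,::-1],None,fx=3,fy=3))
for i in range(1):
  o=ctrl.get_obs();print(o['ee_pos'],cv2.Rodrigues(np.array(o['orientation']))[0].round(3).tolist(),o['ft_force'])"
```

```text
t: 6.25
ee_pos: [548.0, 4.7, 56.8]
orientation: [-2.227, 2.212, -0.002]
ft_force: [0.5, -1.2, 0.1]
width: 0.3
[547.94625678   4.81221504  56.80581904] [[0.007, -1.0, 0.003], [-1.0, -0.007, 0.001], [-0.001, -0.003, -1.0]] [ 0.04727965 -0.56549069  1.42688217]
```

View pics/wrist5.png

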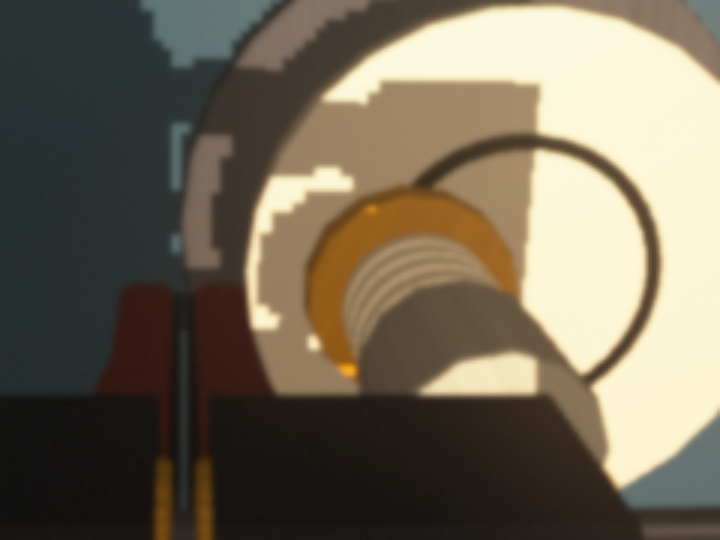

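View pics/scene5.png

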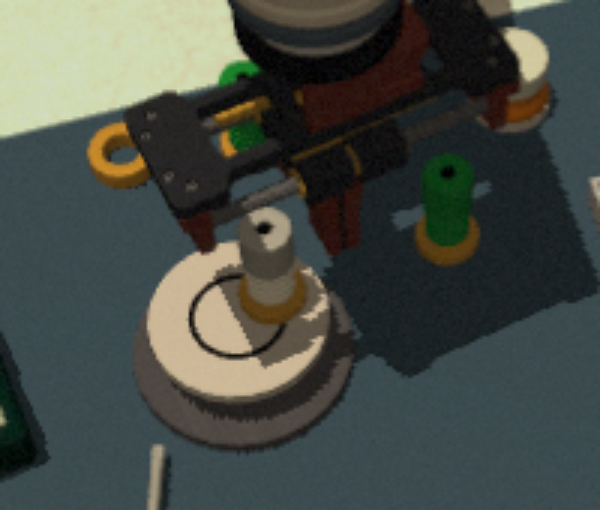

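The wrist view shows the fingers tapering towards the tip (half-width about 10 mm), with about 11 mm gap to the flange. I'll tilt the tool 0.12 rad so the tip leads. Only the low tip then touches the flange, and the wider upper finger stays off the cap.

```bash
python3 -m handwheel '[[[0,0.03,0],[0,0,0],0],[[0,0.03,0],[0,0,0],0],[[0,0.03,0],[0,0,0],0],[[0,0.03,0],[0,0,0],0],[[0,0,0],[0,0,0],0],[[0,0,0],[0,0,0],0],[[0,0,0],[1.5,0,0],0],[[0,0,0],[1.5,0,0],0],[[0,0,0],[0,0,0],0],[[0,0,0],[0,0,0],0]]'
cat > look.py <<'E'
import sys
from h import *
n=sys.argv[1]
p=ctrl.get_image('wrist'); cv2.imwrite(f'pics/wrist{n}.png',cv2.resize(p['pixels'][180:360,260:500,::-1],None,fx=3,fy=3))
p=ctrl.get_image('scene'); cv2.imwrite(f'pics/scene{n}.png',cv2.resize(p['pixels'][180:350,180:380,::-1],None,fx=3,fy=3))
o=ctrl.get_obs();print(np.round(o['ee_pos'],1),cv2.Rodrigues(np.array(o['orientation']))[0].round(3).tolist(),np.round(o['ft_force'],1))
E
python3 look.py 6
```

```text
t: 7.18
ee_pos: [548.3, 0.9, 57.5]
orientation: [2.167, -2.155, 0.135]
ft_force: [-0.8, -0.7, -0.4]
width: 0.6
[548.3   1.   57.5] [[0.005, -1.0, 0.005], [-0.993, -0.006, -0.121], [0.121, -0.004, -0.993]] [-0.5  0.2  0.1]
```

View pics/wrist6.png

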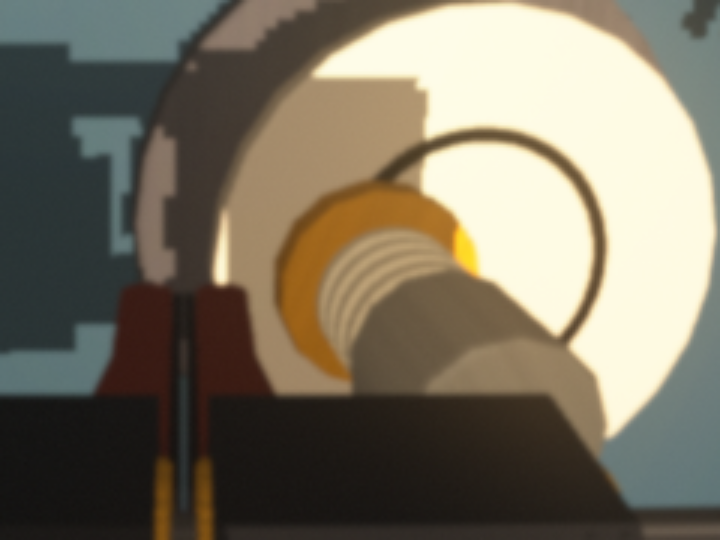

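View pics/scene6.png

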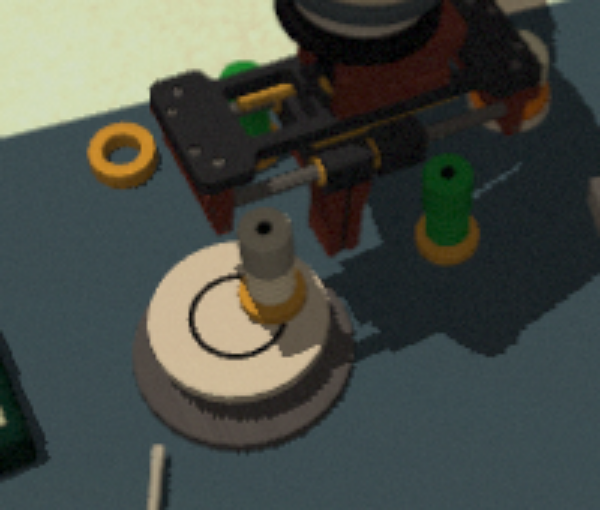

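The gap is now about 5.7 mm, so contact is expected at TCP y ≈ -4.7. I'll make a slow first push at 1 mm per row.

```bash
python3 -m handwheel '[[[0,0,0],[1,0,0.2],0],[[0,0,0],[1,0,0.2],0],[[0,0,0],[1,0,0.2],0],[[0,0,0],[1,0,0.15],0],[[0,0,0],[1,0,0.15],0],[[0,0,0],[1,0,0.12],0],[[0,0,0],[1,0,0.12],0],[[0,0,0],[1,0,0.12],0],[[0,0,0],[1,0,0.12],0],[[0,0,0],[1,0,0.12],0]]';python3 look.py 7
```

```text
t: 8.12
ee_pos: [548.4, -10.4, 57.2]
orientation: [2.167, -2.155, 0.135]
ft_force: [-0.7, -0.6, 0.4]
width: 0.7
[548.4 -10.4  57.2] [[0.005, -1.0, 0.005], [-0.993, -0.005, -0.121], [0.121, -0.004, -0.993]] [-0.3  0.6 -0.4]
```

View pics/wrist7.png

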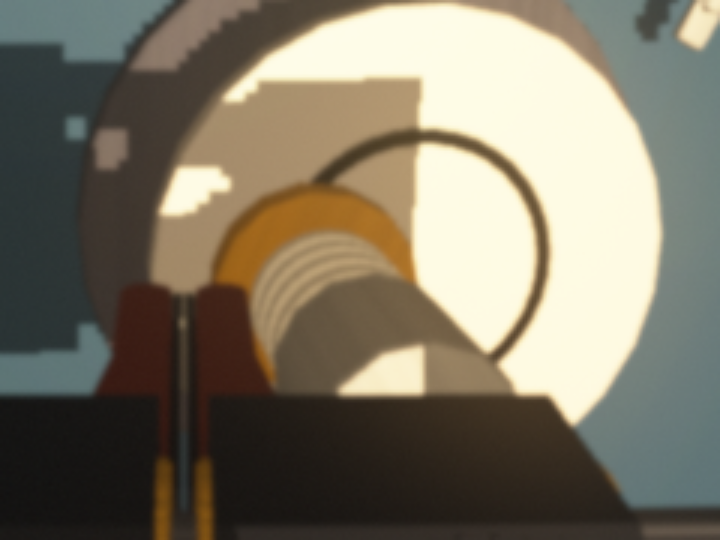

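View pics/scene7.png

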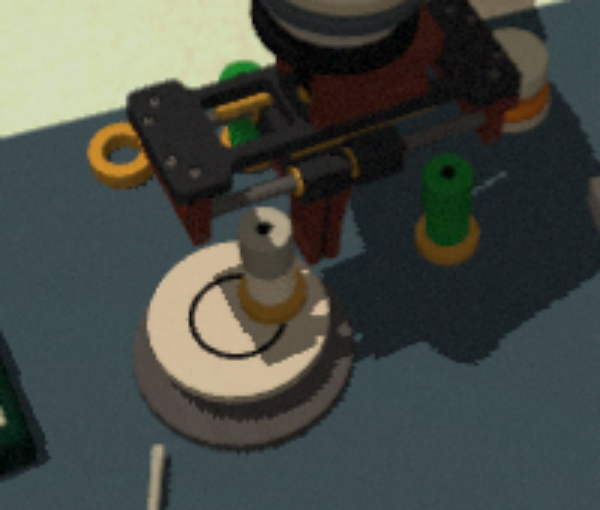

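The gun hasn't moved yet, and the finger appears to overlap the flange in the wrist view. I'll check the fingertip geometry by projection before going further.

Run:
```python
from h import *
p=ctrl.get_image('wrist');o=ctrl.get_obs();R=cv2.Rodrigues(np.array(o['orientation']))[0];t=np.array(o['ee_pos'])
for off in [(11,-10,8),(9.5,-10,8),(9.5,10,8),(0,-10,8),(0,10,8),(0,0,8)]:
    print(off,(t+R@np.array(off)).round(1),((proj(p,[t+R@np.array(off)])[0]-[260,180])*3).round(0))
im=cv2.resize(p['pixels'][180:360,260:500,::-1],None,fx=3,fy=3)
for z,r,c in [(55,18,(0,255,0)),(111,14,(0,0,255)),(47,18,(0,255,255))]:
    cv2.polylines(im,[((proj(p,circ(548,-33.2,z,r))-[260,180]+.5)*3).astype(np.int32)],True,c,1)
for r in (23,26): cv2.polylines(im,[((proj(p,circ(547.5,-53.3,43,r))-[260,180]+.5)*3).astype(np.int32)],True,(255,0,0),1)
b=[(s*x,y,8) for s in(1,) for x,y in((-10,-10),(10,-10),(10,10),(-10,10))]
cv2.polylines(im,[((proj(p,[t+R@np.array(q) for q in b])-[260,180]+.5)*3).astype(np.int32)],True,(255,0,255),1)
cv2.imwrite('pics/w8.png',im)
for n in["scene","top"]:
    p=ctrl.get_image(n);print(n,ringfit(p)[0].round(1),holefit(p,(548,-33.2))[0].round(1))
```

```text
(11, -10, 8) [558.5 -22.2  50.6] [242. 231.]
(9.5, -10, 8) [558.5 -20.7  50.4] [233. 231.]
(9.5, 10, 8) [538.5 -20.8  50.4] [231. 341.]
(0, -10, 8) [558.4 -11.3  49.3] [177. 231.]
(0, 10, 8) [538.4 -11.4  49.2] [177. 341.]
(0, 0, 8) [548.4 -11.3  49.3] [177. 286.]
scene [549.1 -52.2] [548.7 -34.5]
top [548.2 -48.2] [nan nan]h.py:39: RuntimeWarning: invalid value encountered in scalar divide
  uv=[(u*w).sum()/w.sum(),(v*w).sum()/w.sum()]
```

View pics/w8.png

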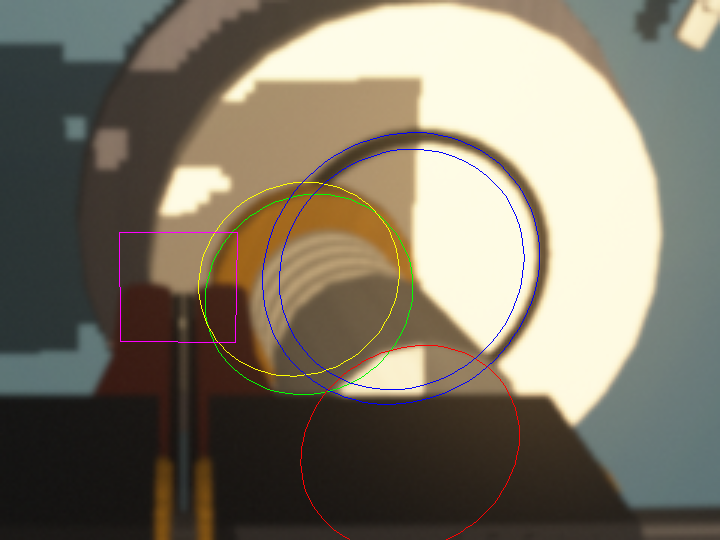

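Run:
```python
from h import *
p=ctrl.get_image('scene');o=ctrl.get_obs();R=cv2.Rodrigues(np.array(o['orientation']))[0];t=np.array(o['ee_pos'])
x0,y0,s=235,220,8
im=cv2.resize(p['pixels'][y0:y0+75,x0:x0+90,::-1],None,fx=s,fy=s,interpolation=cv2.INTER_NEAREST)
def pl(X,c): cv2.polylines(im,[((proj(p,X)-[x0,y0]+.5)*s).astype(np.int32)],True,c,1)
for z,r,c in [(55,18,(0,255,0)),(111,14,(0,0,255)),(47,18,(0,255,255))]: pl(circ(549.1,-32.9,z,r),c)
pl(circ(548.5,-52.6,43,24.5),(255,0,0))
for z in (8,-40):
  pl([t+R@np.array((x,y,z)) for x,y in((-10,-10),(10,-10),(10,10),(-10,10))],(255,0,255))
cv2.imwrite('pics/s8.png',im)
```

```text
(no output)
```

View pics/s8.png

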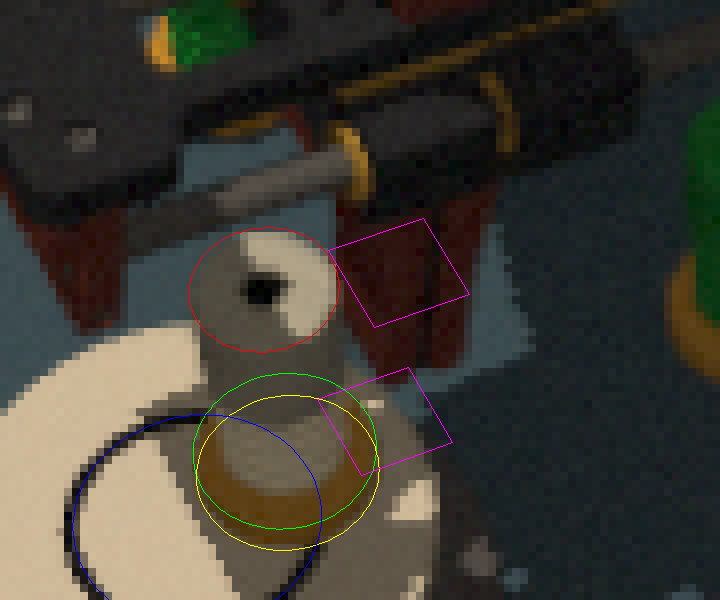

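Run:
```python
from h import *
o=ctrl.get_obs();R=cv2.Rodrigues(np.array(o['orientation']))[0];t=np.array(o['ee_pos'])
w=ctrl.get_image('wrist');s=ctrl.get_image('scene')
def f(a,b):
    return least_squares(lambda X:np.r_[proj(w,[X])[0]-a,proj(s,[X])[0]-b],t)
for a,b in [((341.7,276.7),(282.25,268.1)),((301.3,276.7),(292.9,266))]:
    r=f(a,b);print(r.x.round(1),"tool",(R.T@(r.x-t)).round(1),"res",r.fun.round(1))
```

```text
[559.4 -17.   82.2] tool [  9.7 -11.1 -23.9] res [-0.2 -0.3 -1.1 -0.8]
[ 5.574e+02 -1.000e-01  7.450e+01] tool [ -8.   -9.1 -18.4] res [-0.4 -0.6 -2.1 -1.2]
```

Run:
```python
from h import *
o=ctrl.get_obs();R=cv2.Rodrigues(np.array(o['orientation']))[0];t=np.array(o['ee_pos'])
w=ctrl.get_image('wrist')
for k in (8,-11,-20,-30):
    for x in (-44,44): print(k,x,proj(w,[t+R@np.array((x,y,k)) for y in(-10,10)]).round(0).tolist())
im=cv2.imread('pics/wrist0.png')
cv2.imwrite('pics/w9.png',cv2.resize(im[230:430,80:560],None,fx=1.6,fy=1.6))
```

```text
8 -44 [[233.0, 257.0], [235.0, 293.0]]
8 44 [[405.0, 257.0], [403.0, 293.0]]
-11 -44 [[224.0, 269.0], [227.0, 308.0]]
-11 44 [[414.0, 269.0], [411.0, 309.0]]
-20 -44 [[219.0, 275.0], [222.0, 317.0]]
-20 44 [[419.0, 275.0], [416.0, 317.0]]
-30 -44 [[213.0, 283.0], [216.0, 327.0]]
-30 44 [[424.0, 284.0], [421.0, 327.0]]
```

View pics/w9.png

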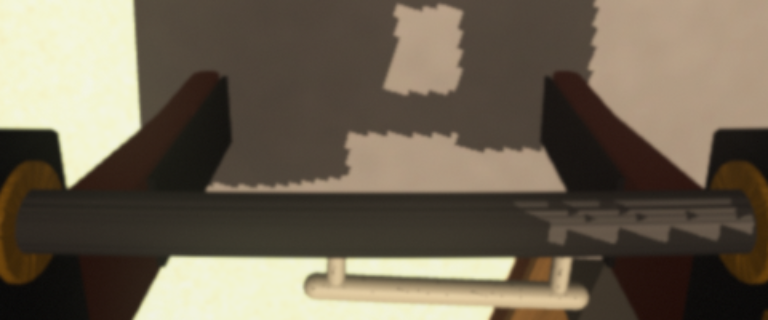

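Both cameras and the known 88 mm opening agree that the real fingertips lie about 20 mm *behind* the reported TCP, not 8 mm ahead. That puts the tips at z ≈ 77 now, beside the neck, which explains why there was no contact. I'll trust the images: back off 12 mm, then lower in stages with checks.

```bash
python3 -m handwheel '[[[0,0,0],[-4,0,-0.5],0],[[0,0,0],[-4,0,-0.5],0],[[0,0,0],[-3,0,-0.4],0],[[0,0,0],[0,0,0],0],[[0,0,0],[-0.5,0,4],0],[[0,0,0],[-0.5,0,4],0],[[0,0,0],[-0.5,0,4],0],[[0,0,0],[-0.3,0,3],0],[[0,0,0],[0,0,0],0],[[0,0,0],[0,0,0],0]]'
cat > tip.py <<'E'
import sys
from h import *
n=sys.argv[1]; gun=eval(sys.argv[2]) if len(sys.argv)>2 else (549.1,-32.9)
o=ctrl.get_obs();R=cv2.Rodrigues(np.array(o['orientation']))[0];t=np.array(o['ee_pos'])
print(t.round(1),R.round(3)[:,2],np.round(o['ft_force'],1))
p=ctrl.get_image('scene')
x0,y0,s=235,220,8
im=cv2.resize(p['pixels'][y0:y0+75,x0:x0+90,::-1],None,fx=s,fy=s,interpolation=cv2.INTER_NEAREST)
def pl(X,c): cv2.polylines(im,[((proj(p,X)-[x0,y0]+.5)*s).astype(np.int32)],True,c,1)
for z,r,c in [(55,18,(0,255,0)),(111,14,(0,0,255)),(47,18,(0,255,255))]: pl(circ(*gun,z,r),c)
pl(circ(548.5,-52.6,43,24.5),(255,0,0))
pl([t+R@np.array((x,y,-20)) for x,y in((-9,-10),(9,-10),(9,10),(-9,10))],(255,0,255))
cv2.imwrite(f'pics/s{n}.png',im)
p=ctrl.get_image('wrist'); cv2.imwrite(f'pics/w{n}.png',cv2.resize(p['pixels'][180:360,260:500,::-1],None,fx=3,fy=3))
E
python3 tip.py 10
```

```text
t: 9.4
ee_pos: [548.1, 2.5, 40.1]
orientation: [2.167, -2.154, 0.135]
ft_force: [0.0, 0.1, -0.7]
width: 0.5
[548.1   2.5  40.1] [ 0.004 -0.121 -0.993] [ 0.   0.1 -0.7]
```

View pics/s10.png

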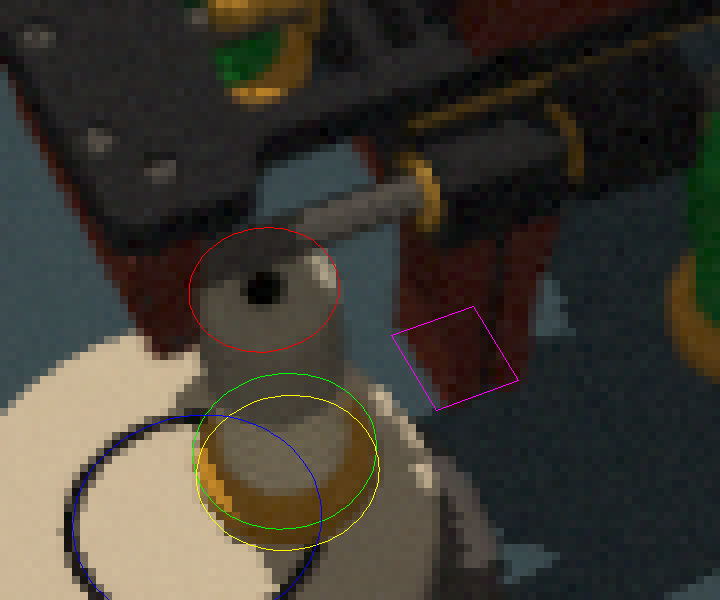

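View pics/w10.png

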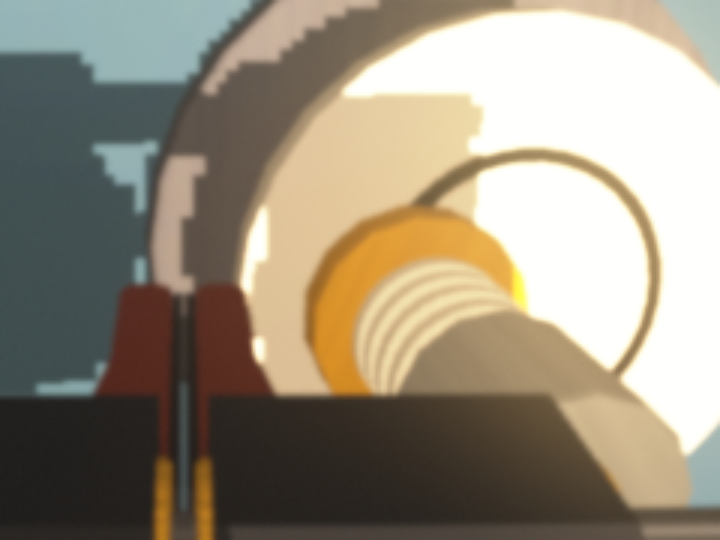

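The projected tip at tool z = -20 matches the picture, so the tip is at z ≈ 60 and the gun is untouched. I'll lower 10 mm more to flange height.

```bash
python3 -m handwheel '[[[0,0,0],[-0.3,0,2],0],[[0,0,0],[-0.3,0,2],0],[[0,0,0],[-0.3,0,2],0],[[0,0,0],[-0.2,0,1.5],0],[[0,0,0],[0,0,0.5],0],[[0,0,0],[0,0,0],0],[[0,0,0],[0,0,0],0],[[0,0,0],[1.5,0,0.2],0],[[0,0,0],[1.5,0,0.2],0],[[0,0,0],[0,0,0],0]]'
python3 tip.py 11
```

```text
t: 10.33
ee_pos: [548.7, -0.8, 31.8]
orientation: [2.168, -2.155, 0.136]
ft_force: [0.2, -0.4, 0.0]
width: 0.5
[548.7  -0.8  31.8] [ 0.005 -0.12  -0.993] [ 0.2 -0.4  0. ]
```

View pics/s11.png

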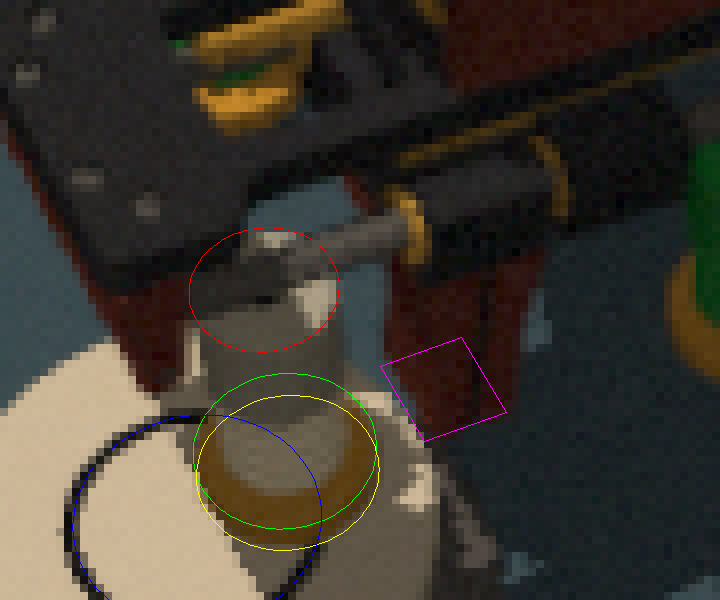

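View pics/w11.png

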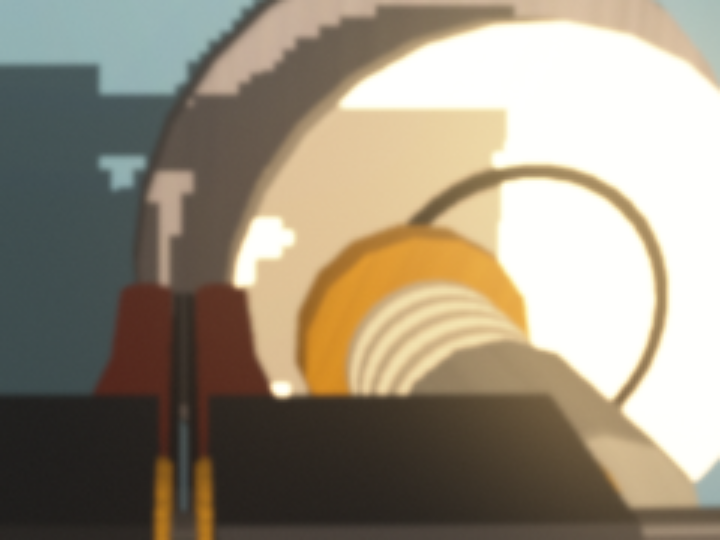

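The gun is untouched and the tip is at z ≈ 52. Since the tool offset is wrong, I need to know how high the gripper body sits above the 111 mm cap before going in. I'll check that with overlays.

Run:
```python
from h import *
o=ctrl.get_obs();R=cv2.Rodrigues(np.array(o['orientation']))[0];t=np.array(o['ee_pos'])
p=ctrl.get_image('scene');x0,y0,s=195,140,4
im=cv2.resize(p['pixels'][y0:y0+150,x0:x0+200,::-1],None,fx=s,fy=s)
for k,c in((-72,(255,255,0)),(-100,(255,0,255)),(-20,(0,255,0))):
    b=[(-89,-37.5),(89,-37.5),(89,37.5),(-89,37.5)] if k!=-20 else [(-9,-10),(9,-10),(9,10),(-9,10)]
    cv2.polylines(im,[((proj(p,[t+R@np.array((x,y,k)) for x,y in b])-[x0,y0]+.5)*s).astype(np.int32)],True,c,1)
cv2.imwrite('pics/s12.png',im)
w=ctrl.get_image('wrist');im=w['pixels'][:,:,::-1].copy()
for k,c in((-72,(255,255,0)),(-100,(255,0,255)),(-20,(0,255,0))):
    b=[(-89,-37.5),(89,-37.5),(89,37.5),(-89,37.5)] if k!=-20 else [(-9,-10),(9,-10),(9,10),(-9,10)]
    cv2.polylines(im,[proj(w,[t+R@np.array((x,y,k)) for x,y in b]).astype(np.int32)],True,c,1)
cv2.imwrite('pics/w12.png',im)
```

```text
(no output)
```

View pics/s12.png

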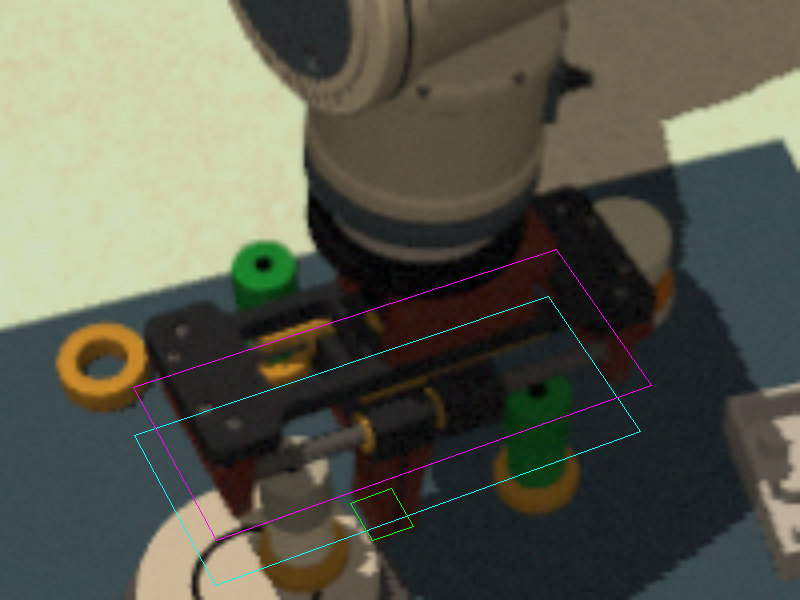

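View pics/w12.png

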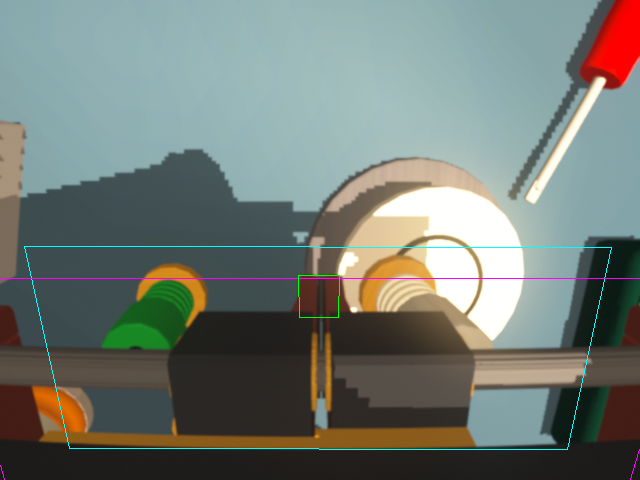

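The body underside matches the k = -100 overlay, so it is at z ≈ 130 and clears the cap. I'll lower 2 mm more (leading tip edge at about z 50.5) and push slowly.

```bash
python3 -m handwheel '[[[0,0,0],[1,0,0.8],0],[[0,0,0],[1,0,0.8],0],[[0,0,0],[1,0,0.5],0],[[0,0,0],[1,0,0.12],0],[[0,0,0],[1,0,0.12],0],[[0,0,0],[1,0,0.12],0],[[0,0,0],[1,0,0.12],0],[[0,0,0],[1,0,0.12],0],[[0,0,0],[1,0,0.12],0],[[0,0,0],[1,0,0.12],0]]'
python3 tip.py 13
```

```text
t: 11.37
ee_pos: [548.9, -11.4, 29.9]
orientation: [2.168, -2.156, 0.136]
ft_force: [-0.2, 2.4, -0.4]
width: 0.4
[548.9 -11.4  29.9] [ 0.006 -0.12  -0.993] [-0.2  2.4 -0.4]
```

View pics/s13.png

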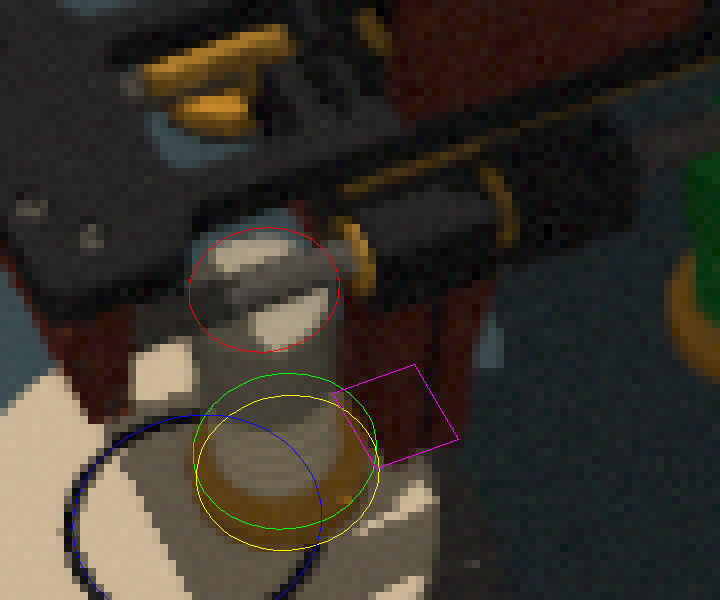

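View pics/w13.png

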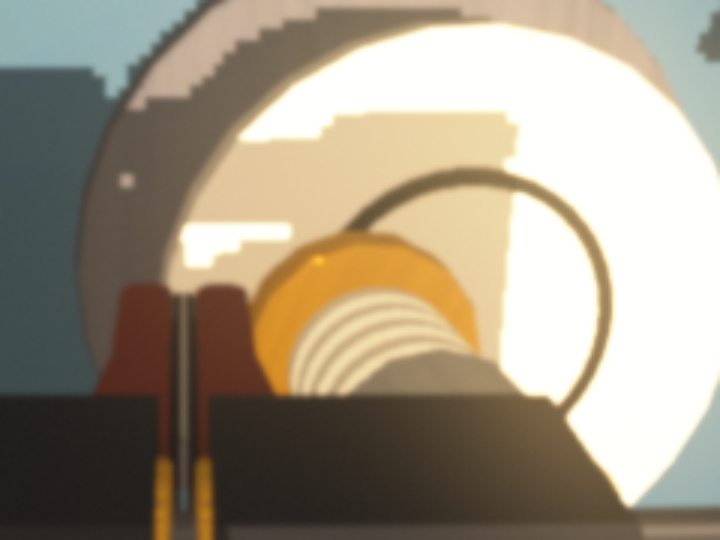

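Contact is made: the wrist reads +2.4 N in y and the finger sits on the flange edge. I'll carry on slowly, 9 mm more.

```bash
python3 -m handwheel '[[[0,0,0],[1,0,0.12],0],[[0,0,0],[1,0,0.12],0],[[0,0,0],[1,0,0.12],0],[[0,0,0],[1,0,0.12],0],[[0,0,0],[1,0,0.12],0],[[0,0,0],[1,0,0.12],0],[[0,0,0],[1,0,0.12],0],[[0,0,0],[1,0,0.12],0],[[0,0,0],[0.5,0,0.06],0],[[0,0,0],[0,0,0],0]]'
python3 tip.py 14
```

```text
t: 12.3
ee_pos: [549.0, -20.6, 30.0]
orientation: [2.168, -2.156, 0.136]
ft_force: [0.7, 1.9, 0.6]
width: 0.8
[549.  -20.6  30. ] [ 0.006 -0.12  -0.993] [0.7 1.9 0.6]
```

View pics/s14.png

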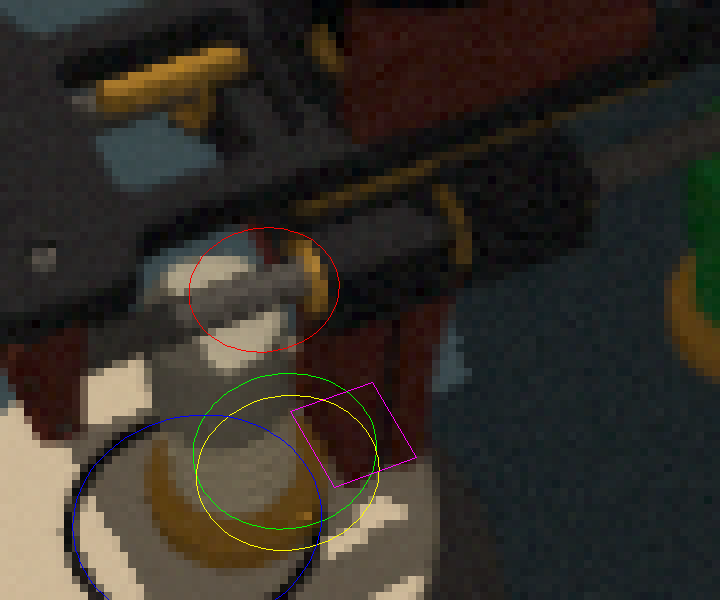

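View pics/w14.png

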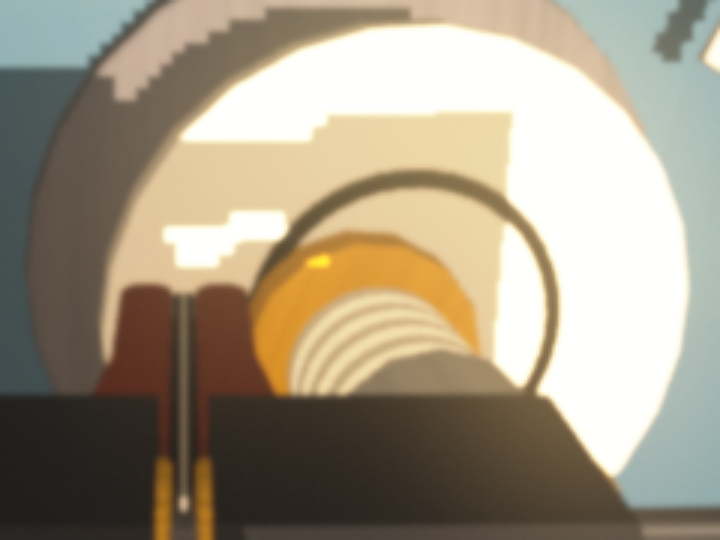

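The gun is sliding upright, and its position relative to the finger is constant. About 9.5 mm remains, so I'll push 7 more and then measure.

```bash
python3 -m handwheel '[[[0,0,0],[0.8,0,0.1],0],[[0,0,0],[0.8,0,0.1],0],[[0,0,0],[0.8,0,0.1],0],[[0,0,0],[0.8,0,0.1],0],[[0,0,0],[0.8,0,0.1],0],[[0,0,0],[0.8,0,0.1],0],[[0,0,0],[0.8,0,0.1],0],[[0,0,0],[0.8,0,0.1],0],[[0,0,0],[0.5,0,0.06],0],[[0,0,0],[0,0,0],0]]'
python3 tip.py 15
python3 - <<'E'
from h import *
p=ctrl.get_image('wrist')
# ring fit in wrist image & flange overlay at candidate offsets
print('ring via wrist',ringfit(p,(548,-53)))
E
```

```text
t: 13.23
ee_pos: [549.0, -28.1, 29.9]
orientation: [2.168, -2.156, 0.136]
ft_force: [-0.7, 1.1, -0.0]
width: 0.3
[549.  -28.1  29.9] [ 0.006 -0.12  -0.993] [-0.7  1.1 -0. ]
ring via wrist (array([551.33856437, -57.77810304]), np.int64(2114))
```

View pics/w15.png

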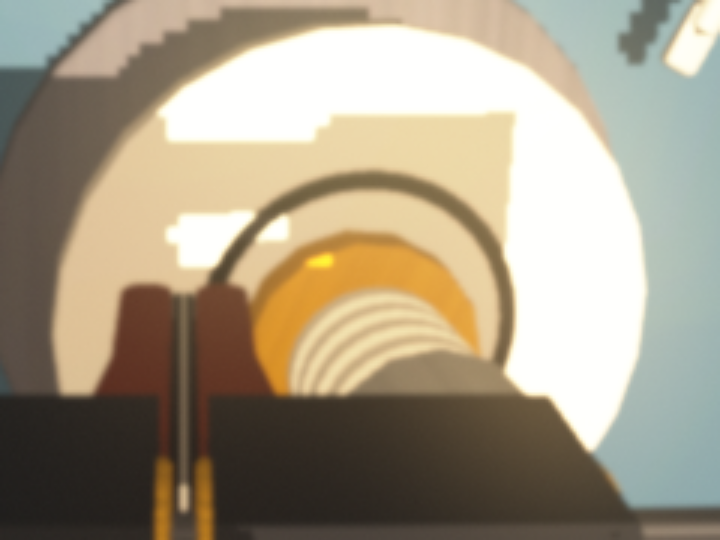

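View pics/s15.png

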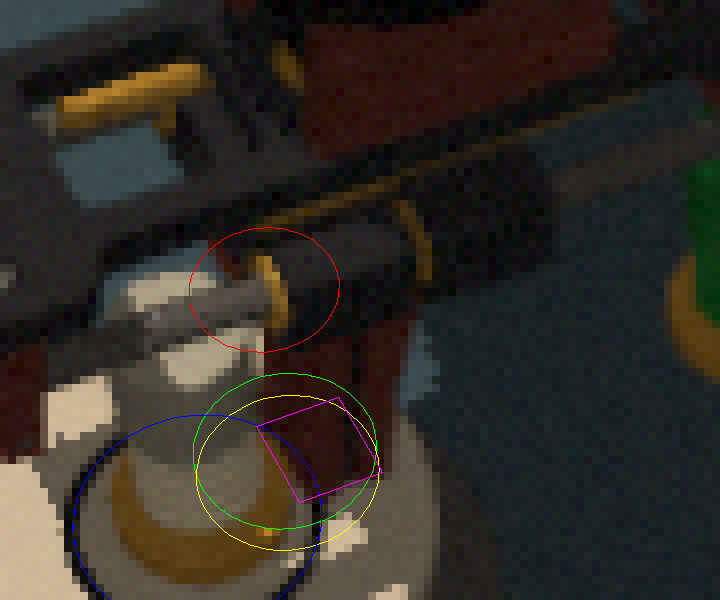

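Run:
```python
from h import *
p=ctrl.get_image('wrist')
U=lambda P:np.array(P,float)/3+[260,180]-.17
R_=ray(p,U([(372,170),(440,186),(485,225),(514,290),(513,330),(300,187),(250,222),(214,275)]),43)[:,:2]
r=least_squares(lambda c:np.hypot(*(R_-c).T)-26,[548,-53]);print('ring',r.x.round(1),r.fun.round(1))
F=ray(p,U([(350,232),(400,236),(440,260),(300,252)]),47)[:,:2]
f=least_squares(lambda c:np.hypot(*(F-c).T)-18,[548,-50]);print('gun',f.x.round(1),f.fun.round(1))
im=cv2.resize(p['pixels'][180:360,260:500,::-1],None,fx=3,fy=3)
def pl(X,c): cv2.polylines(im,[((proj(p,X)-[260,180]+.5)*3).astype(np.int32)],True,c,1)
for q in(23,26):pl(circ(*r.x,43,q),(255,0,0))
pl(circ(*f.x,47,18),(0,255,255));pl(circ(*f.x,55,18),(0,255,0))
cv2.imwrite('pics/w16.png',im)
```

```text
ring [548.  -55.4] [ 0.3  0.2 -0.2 -0.2 -0.4  0.  -0.2 -0.5]
gun [547.8 -54.1] [ 0.1  0.  -0.1 -0.1]
```

View pics/w16.png

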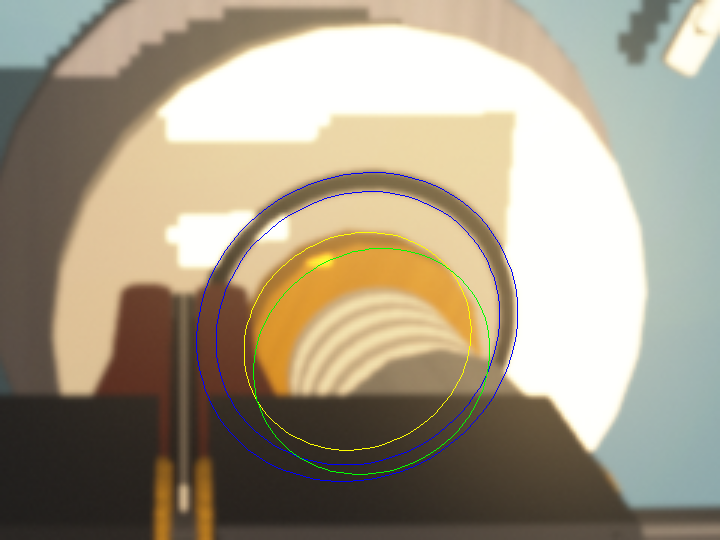

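The gun is about 2 to 2.5 mm short of centre by flange fit and by travel. I'll push 2 mm more, then draw back slowly and check with the outside cameras.

```bash
python3 -m handwheel '[[[0,0,0],[0.5,0,0.06],0],[[0,0,0],[0.5,0,0.06],0],[[0,0,0],[0.5,0,0.06],0],[[0,0,0],[0.5,0,0.06],0],[[0,0,0],[0,0,0],0],[[0,0,0],[0,0,0],0],[[0,0,0],[-2,0,-0.2],0],[[0,0,0],[-4,0,-0.5],0],[[0,0,0],[-6,0,-0.7],0],[[0,0,0],[-8,0,-1],0]]'
python3 -m handwheel '[[[0,0,0],[-6,0,-2],0],[[0,0,0],[-3,0,-6],0],[[0,0,0],[0,0,-15],0],[[0,0,0],[0,0,-25],0],[[0,0,0],[0,0,-30],0],[[0,0,0],[0,0,-30],0],[[0,0,0],[0,0,-30],0],[[0,0,0],[-10,0,-25],0],[[0,0,0],[-30,0,0],0],[[0,0,0],[-30,0,0],0]]'
python3 -m handwheel '[[[0,0,0],[-35,0,0],0],[[0,0,0],[-35,0,0],0],[[0,0,0],[-35,0,0],0],[[0,0,0],[-35,0,0],0],[[0,0,0],[-30,0,0],0],[[0,0,0],[-15,0,0],0],[[0,0,0],[0,0,0],0],[[0,0,0],[0,0,0],0],[[0,0,0],[0,0,0],0],[[0,0,0],[0,0,0],0]]'
cat > chk.py <<'E'
import sys
from h import *
for n in ["top","scene"]:
    p=ctrl.get_image(n); cv2.imwrite(f"pics/{n}full{sys.argv[1]}.png",p["pixels"][:,:,::-1])
    r,k=ringfit(p); g,uv=holefit(p,(547.5,-52))
    if not np.isnan(g[0]): g,uv=holefit(p,g)
    else: g=r
    print(n,r.round(1),k,g.round(1),np.round(uv,1),"rel",(g-r).round(1))
    draw(p,f"pics/{n}c{sys.argv[1]}.png",r,g)
E
python3 chk.py 1
```

```text
t: 14.27
ee_pos: [548.7, -10.2, 29.9]
orientation: [2.166, -2.157, 0.136]
ft_force: [0.5, 0.1, -0.4]
width: 0.6
t: 15.1
ee_pos: [546.1, 94.1, 193.2]
orientation: [2.167, -2.156, 0.134]
ft_force: [0.0, -0.3, 0.5]
width: 0.5
t: 15.93
ee_pos: [542.9, 293.1, 176.7]
orientation: [2.179, -2.153, 0.14]
ft_force: [-0.6, -0.3, -0.0]
width: 0.7
top [547.1 -54. ] 113 [547.7 -53.7] [391.5 216.8] rel [0.6 0.3]
scene [548.8 -54.4] 255 [549.1 -53.3] [255.  260.9] rel [0.3 1.1]
```

View pics/topc1.png

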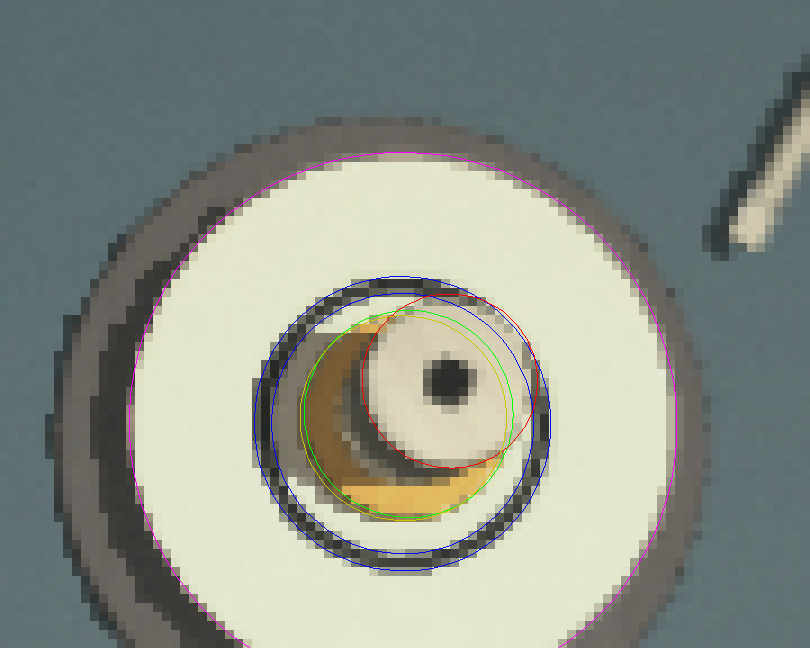

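View pics/scenec1.png

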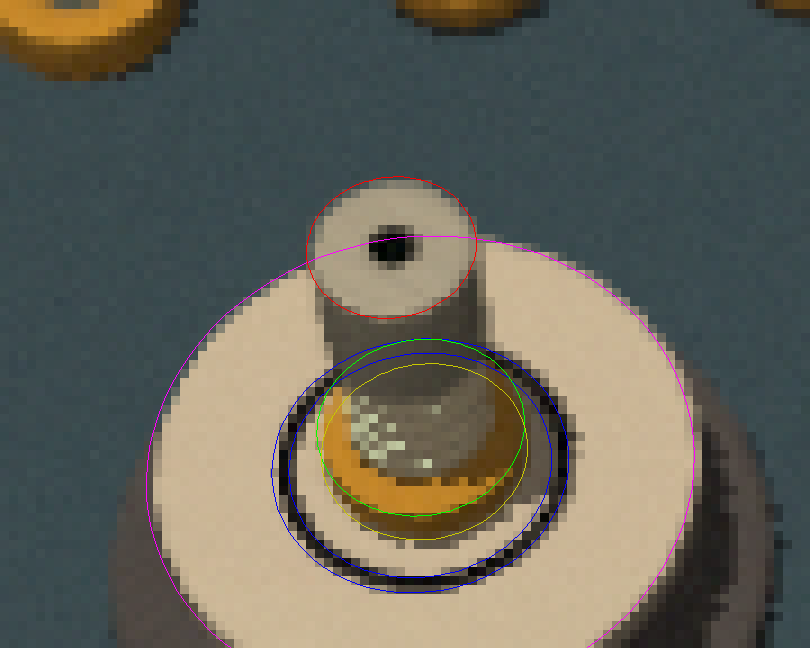

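View pics/scenefull1.png

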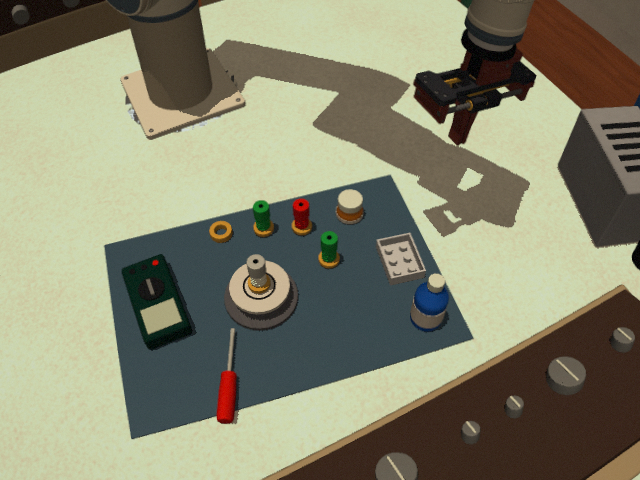

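The gun stands upright and about 1 mm from the circle's centre in both cameras, with the flange wholly inside. The bystanders sit at the same pixels as at the start, and the arm is clear and still. I'm handing in.

```bash
python3 -c "
from workcell import ctrl
o=ctrl.get_obs();print(o['t'],o['ft_force'],abs(o['qvel']).max() if hasattr(o['qvel'],'max') else o['qvel'])
print(ctrl.close_job())"
```

```text
16.0333 [0.04671087 0.12322666 0.40400668] 0.005942426776389965
the job is handed in; nothing more can be done
None
```

The cartridge now stands upright in the middle of the dark circle, and I handed the job in at 16.0 s. No verdict is reported.

**How:** I pushed it about 20 mm along -y, low on the brass flange, with the outside of the closed, slightly tilted fingers, then drew back. The push was slow, and the highest contact force I read was about 2.4 N.

**Last checks:**
- **Position:** the axis was (0.6, 0.3) mm off the circle's centre in the top view and (0.3, 1.1) mm in the scene view. The flange was wholly inside the circle in both.
- **Bystanders:** in the scene picture they looked to be where they were at the start. I compared by eye and did not measure them.
- **Arm:** clear of everything and still, with wrist force near zero.

**What disagreed:**
- **Fingertips:** the reported tool point did not match the stated finger geometry. The cameras showed the real fingertips about 20 mm behind it, not 8 mm ahead. My first approach was therefore too high, beside the neck, and the cartridge showed no clear movement: one reading had it about 2 mm closer to the circle, but the overlay showed it in place. I went by the images for the second approach.
- **Wrist-camera check:** my fit of the cartridge during the push was about 2 mm off along y, so I relied on the two fixed cameras at the end.

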